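# Clip the grill plate into the table grill

## Task

Fasten the ribbed grill plate in the table grill: press the thumb end of the sprung steel clip down with one fingertip so that its jaw lifts, and while you hold it down push the plate along its guides with the other fingertip until its tongue is fully home against the stop beneath the jaw. Then let go of the clip so that it closes on the tongue. Do not lift or pick up the plate or anything else, and leave the other things on the table where they stand.

Things in the scene. Friction and masses are not known exactly. Their poses are not given: they have to be found in the camera images.
- grill: low electric table grill, fixed, aluminium deck 172 (x) by 286 mm (y) on a black base. Origin at table level, below the middle of the plate's clip-side end edge when the plate is home; z up, +y the way the plate is pushed, to the clip. Flat deck 45 mm above the table, x -86 to 86, y -219 to 67 mm. Black loop handles at both ends reach y = 98 and -250 mm, 41 mm high
- plate_home (a point): point of the grill on its deck, 45 mm above the table, where the plate's origin lies when the plate is home; axes as the grill's. Two guides, 12 mm high, at x = -67 and 67 mm (inner faces) steer the plate with 2 mm play a side and end at y = -4 mm of the grill
- stop (a point): point of the grill: middle of the stop block's face that the tongue meets when home, at the grill's y = 20.5 mm; the block is 10 mm high, 34 mm wide
- grill_plate: loose dark metal ribbed plate, about 0.6 kg, on the deck between the guides, 17 to 26 mm short of home at the start. Body 130 (x) by 165 mm (y), origin at the centre of the body's underside, axes parallel to the grill's. Floor 4 mm thick, ribs to 6.5 mm (none within 44 mm of the clip-side edge); raised rim all round, 5 mm thick, its top 18 mm above the underside (63 mm above the table)
- plate_rim (a point): point on the plate: middle of the inner upright face of the rim at the clip-side end, 12 mm above the plate's underside; a fingertip standing inside the plate pushes here towards the grill's +y
- tongue_tip (a point): point on the plate: middle of the end face of its flat tongue, which is 30 mm wide (plate x 0 to 30 mm), 5 mm thick and sticks out 20 mm from the plate's clip-side end along +y
- clip (a joint): angle of the sprung rocker clip, rad: 0 at rest (jaw 1 mm above the deck, bars the tongue), grows as the thumb end is pressed down, limit 0.6. Clears the tongue above about 0.2; shut on the tongue it reads about 0.14. Hinge pin along the grill's y at x = -15 mm, 12 mm above the deck. The spring takes about 2.5 N at the thumb point to start, 10 N at the limit, and shuts the clip when let go
- clip_thumb (a point): where to press: top face of the clip's plain steel thumb plate, 24 mm from the hinge pin towards the grill's -x. At rest 22 mm above the deck, sloping up away from the pin by 0.33 rad; at clip angle 0.35 13 mm above the deck and level. The thumb plate is 46 mm wide (grill y 4 to 50 mm), 42 mm long from the pin; a fingertip can slide on it along y without changing the angle
- clip_jaw (a point): underside of the clip's round jaw lip, 28 mm from the hinge pin towards the grill's +x, at the lip's face towards the plate; the lip spans the grill's y = 6 to 18 mm
- spice_a: one of the two spice jars behind the grill: round jar 41 mm across, 105 mm high; a bystander, to be left alone; origin at the centre of its underside
- spice_b: the other of the two spice jars behind the grill: round jar 41 mm across, 105 mm high; a bystander, to be left alone; origin at the centre of its underside
- tongs: steel kitchen tongs lying flat to the left of the grill, 330 x 65 x 39 mm; a bystander, to be left alone; origin at the centre of its underside
- wine_glass_a: wine glass at the right, 82 mm across, 201 mm high; a bystander, to be left alone; origin at the centre of its underside
- wine_glass_b: second wine glass at the right, nearer the robot, 82 mm across, 201 mm high; a bystander, to be left alone; origin at the centre of its underside
Not all that is in view belongs to the job. There is more than one size of the grill_plate; the one meant has the size given above.

How it is judged:
By the outcome, as a careful person would: the job done as asked, in the order asked, and still so for the second after the job is handed in, with the robot touching nothing.
It also fails if it takes over 43 s, if anything falls off the work surface, if the arm or the gripper's body presses on something with over 40 N, if the wrist force passes 120 N, or if a joint passes its speed limit or range.

## Robot

A 7-joint arm with a two-finger parallel gripper is mounted at the origin on a cart in front of the work surface, level with it; the furniture and walls round the work are solid. World frame = base frame: x ahead of the robot, y to its left, z up, the work surface at z = 0. Lengths are in m, angles in rad, forces in N, time in s.
With the tool pointing down it reaches from about 0.425 to 0.95 m from the base axis. Payload 16.7 kg.
Tool frame: the origin (TCP) lies at the very end of the fingers, on their centre line; the grasp point (between the pads) lies 19 mm behind it; z points along the fingers, y is the line along which they close (so a half turn about z gives the same grasp; the last joint's range is limited). The gripper opens to 94 mm and grips with 3 to 60 N. Pads are 16 mm wide; open, the fingers measure 119 mm over their backs; the gripper's body (75 mm by 177 mm) begins 78 mm behind the grasp point.
Start: joints at [-0.149, 0.426, 0.074, 1.606, -0.034, 1.111, -0.067], TCP at [0.675, -0, 0.205] pointing down, gripper open.
Joint ranges: [-2.85, 2.85], [-0.5, 2.14], [-1.23, 1.37], [0.21, 2.46], [-1.02, 4.16], [0.16, 2.05], [-2.73, 2.73]. Speed limits (rad/s): [1.89, 1.89, 2.39, 2.39, 3.01, 3.01, 3.01].

## Interface

Orientations are given as a rotation vector (axis times angle).
In Python, from rig import telemetry, imaging, ticket gives the robot as it stands.
- The arm moves only by the tool carry_out, never from a script. Its arguments are lists of equal length, an entry for each row: "delta_pos": the shift along the tool's x, y, z normalised to -1 to 1, where 1 is 0.1 m, a list of three; "angular": the turn, a rotation vector about the tool's x, y, z normalised to -1 to 1, where 1 is 180 degrees, a list of three. A call has 1 to 12 rows; each row is the pose to reach, as a shift and turn from the pose commanded when the call began, along the tool's axes at that moment, turning the shorter way round; what a row does not reach only later rows make up. A row lasts 1/8 s, in which the tool goes at most 62.5 mm and 10.7 degrees, less where a joint would pass 70% of its speed; a pose out of reach is approached as far as the arm can. A call with a number of a shift or a turn outside -1 to 1 is refused whole. A call with a gripper value outside its range is refused whole. "grip" is the gripper's target within -1 to 1 (fully open at 1, half-way at 0, shut at -1), set as the call begins (left out, the last holds). The fingers move at their own pace and stop on an object; "force" is the grip in N (left out, the last holds). Time passes only in rows, so rows that repeat a pose let the fingers close. It gives the time, the measured TCP pose, the force, the opening and the grip force at its end, in the units of the state.
- telemetry.sense(): the state, without advancing time (a new reading comes with each control period).
- imaging.snapshot(name): name is "scene" or "side" or "wrist"; returns the picture (400x640x3 uint8, red, green, blue); there is no depth.
- imaging.camera_params(name): a dict with "fx", "fy", "cx", "cy" (pixels), "R" (3x3) and "t" (3): a world point X has camera coordinates R X + t. Camera axes: x right, y down, z forward; pixel columns grow to the right and rows downward; lengths in m; the calibration is good to about 2 mm. A picture is of the moment at which its call begins: read the wrist's pose just before it. camera_params takes no time and is no camera call; for the wrist camera it gives the pose at the moment of the call.
- ticket.close_job(): hands the job in; it is judged then, once.
The state is a dict: "time": time; "joint_pos": joint angles; "qd": joint speeds; "joint_efforts": joint torques, N m; "position": TCP position; "eef_rot": TCP orientation; "contact_force": force on the tool from outside, world axes, zero at the start; "ft_torque": the same for the moment, N m; "finger_gap": finger opening in m; "finger_force": force on a finger pad.
Only numpy, scipy, OpenCV 4.12 (cv2) and the standard library are available. Lean on these libraries where they do the work, as an engineer would, in place of code of your own. Each camera call takes 0.05 s, during which the arm holds its last target. There are 200 camera calls.

## Working session

There is one attempt and no reset: what is moved stays moved. The work goes in short steps, Python scripts to look and compute and a tool call to move; the robot and the scene stay as the last step left them, time stands still between calls to the robot, and variables do not carry over. Pictures are saved under pics/ and viewed, at most 10 in all, crops included, and the job is handed in when it is done.

Besides the shell and the picture viewer there is one more tool, called after "Call:" by a JSON object that holds its "name" and its "arguments". carry_out: Moves the arm, as the interface text tells. Its arguments: {"type":"object","properties":{"delta_pos":{"type":"array"},"angular":{"type":"array"},"grip":{"type":"number"},"force":{"type":"number"}},"required":["delta_pos","angular"]}

```bash
mkdir -p pics; ls; python3 - <<'E'
from rig import telemetry, imaging
import cv2
s=telemetry.sense(); print({k:s[k] for k in('time','position','eef_rot','contact_force','finger_gap')})
for n in('scene','side','wrist'):
    p=imaging.camera_params(n); print(n,p)
    cv2.imwrite(f'pics/{n}0.png',cv2.cvtColor(imaging.snapshot(n),cv2.COLOR_RGB2BGR))
E
```

```text
pics
{'time': 0.0, 'position': array([ 6.74552785e-01, -4.35960821e-05,  2.04776269e-01]), 'eef_rot': array([-2.22089979e+00, -2.22078180e+00,  1.53018378e-03]), 'contact_force': array([ 0.23845179,  0.63991506, -0.43599274]), 'finger_gap': 0.09371810604499602}
scene {'fx': 446.3476358262522, 'fy': 446.3476358262522, 'cx': 317.39798443435416, 'cy': 203.1679767304819, 'R': array([[-0.81885333, -0.57398706, -0.00425201],
       [-0.29408523,  0.42588225, -0.85565074],
       [ 0.49294331, -0.69940201, -0.51753621]]), 't': array([0.47631723, 0.27100951, 0.91432981])}
side {'fx': 380.35643231583185, 'fy': 380.35643231583185, 'cx': 314.22052133678056, 'cy': 196.46066065600732, 'R': array([[-0.98903913, -0.14727605,  0.01055334],
       [-0.08812012,  0.53140211, -0.84252397],
       [ 0.11847554, -0.83421914, -0.53855546]]), 't': array([0.59027739, 0.1472627 , 1.08136083])}
wrist {'fx': 292.32644186131824, 'fy': 292.32644186131824, 'cx': 319.21264785757745, 'cy': 199.5735434064769, 'R': array([[ 9.99999868e-01, -6.22949411e-05, -5.10835571e-04],
       [ 5.58476362e-05, -9.73647187e-01,  2.28059535e-01],
       [-5.11580572e-04, -2.28059534e-01, -9.73647055e-01]]), 't': array([-0.67394102, -0.02447869,  0.38965633])}
```

View pics/scene0.png

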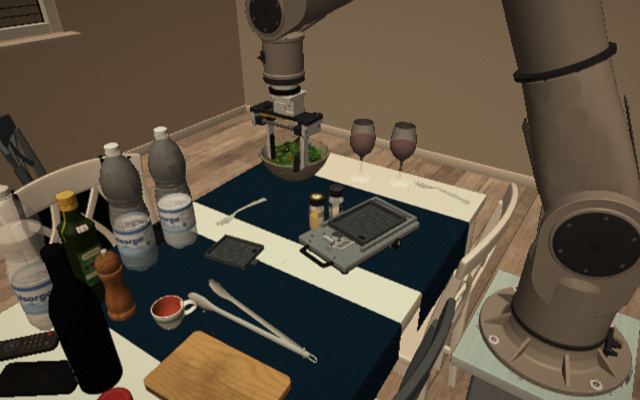

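View pics/wrist0.png

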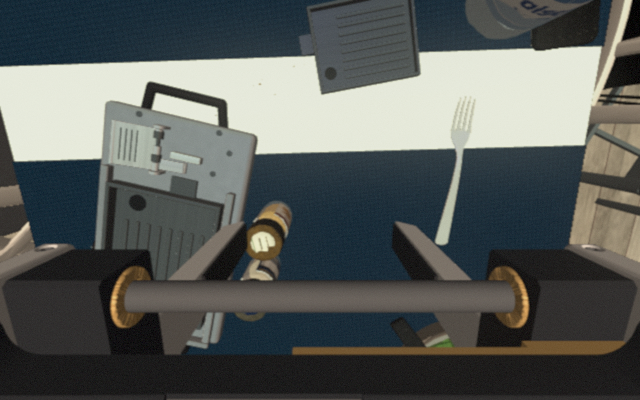

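The wrist picture shows the grill at left: deck corners near (108,102) and (256,136), clip around (157,150), tongue around (183,187). There are two plates: the one on the grill deck at (160,220), and a loose one on the table at (365,45). The first fits, because it sits between the guides with its tongue toward the clip. I'll confirm that in an enlarged crop.

```bash
python3 - <<'E'
import cv2
a=cv2.imread('pics/wrist0.png')[75:265,80:280]
cv2.imwrite('pics/crop1.png',cv2.resize(a,None,fx=3.15,fy=3.15,interpolation=cv2.INTER_CUBIC))
E
```

```text
(no output)
```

View pics/crop1.png

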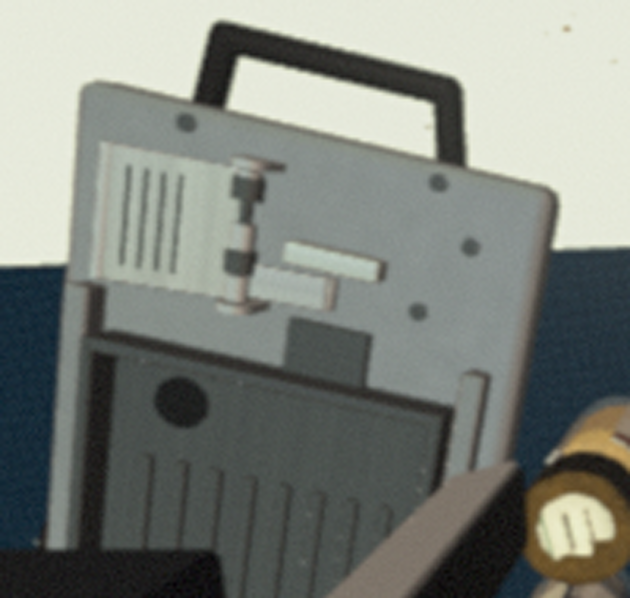

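The crop confirms the deck plate: 130 mm wide between the guides, tongue at crop (330,350), clip pin at about (243,235), thumb plate at (165,220), stop at (335,260). Next I fit the grill pose.

```bash
cat > h.py <<'E'
import numpy as np
from rig import telemetry, imaging
from scipy.optimize import least_squares
def ray(P,uv,z):
    d=P['R'].T@np.array([(uv[0]-P['cx'])/P['fx'],(uv[1]-P['cy'])/P['fy'],1]); c=-P['R'].T@P['t']
    return (c+d*(z-c[2])/d[2])
def toG(g,p): 
    c,s=np.cos(g[2]),np.sin(g[2]); d=np.array(p[:2])-g[:2]; return np.array([c*d[0]+s*d[1],-s*d[0]+c*d[1]])
def toW(g,q):
    c,s=np.cos(g[2]),np.sin(g[2]); return np.array([g[0]+c*q[0]-s*q[1],g[1]+s*q[0]+c*q[1]])
def fit(P,obs,g0):  # obs: (uv,z,axis,value)
    pts=[(ray(P,o[0],o[1]),o[2],o[3]) for o in obs]
    f=lambda g:[(toG(g,p)[a]-v)*1e3 for p,a,v in pts]
    r=least_squares(f,g0,loss='soft_l1'); return r.x,np.round(f(r.x),1)
E
python3 - <<'E'
from h import *
P=imaging.camera_params('wrist')
C=lambda u,v:(80+(u+.5)/3.15-.5,75+(v+.5)/3.15-.5)
o=[(C(200,108),.045,1,.067),(C(436,162),.045,1,.067),(C(79,115),.045,0,-.086),(C(67,270),.045,0,-.086),(C(558,205),.045,0,.086),(C(522,445),.045,0,.086),
(C(245,168),.057,0,-.015),(C(240,300),.057,0,-.015),(C(215,22),.041,1,.098),(C(455,77),.041,1,.098),(C(462,372),.057,0,.067)]
g,r=fit(P,o,[.5,.1,-.2]);print(g,r)
for n,c,z in[('tipL',(290,318),.05),('tipR',(371,335),.05),('rimL',(88,338),.063),('rimR',(453,408),.063),('thumbTL',(103,143),.07),('thumbBL',(92,278),.07),('stopTL',(286,241),.055),('stopTR',(385,262),.055),('guideR',(488,374),.057),('rimInR',(437,420),.063)]:
    print(n,np.round(toG(g,ray(P,C(*c),z))*1e3,1))
for q in[(-.039,.012),(-.039,.04),(0,-.025),(-.02,-.02)]:print(q,toW(g,q))
for n,q,z in[('spice',(267,242),.105)]:print(ray(P,q,z), ray(P,(262,285),.105))
E
```

```text
[ 0.50500064  0.01379854 -0.21985503] [ 0.5  0.3  1.7  0.4  0.5  2.4 -3.9 -1.3 -0.5 -0.4 -2. ]
tipL [-1.4  0.9]
tipR [28.4  1.1]
rimL [-64.4 -18.5]
rimR [ 65.4 -15.6]
thumbTL [-58.5  50.9]
thumbBL [-59.5   5.1]
stopTL [-3.4 29.4]
stopTR [31.8 29.7]
guideR [74.3 -2.1]
rimInR [ 60.4 -21.3]
(-0.039, 0.012) [0.46955646 0.03401513]
(-0.039, 0.04) [0.47566293 0.06134114]
(0, -0.025) [ 0.49954843 -0.01059969]
(-0.02, -0.02) [ 0.48112029 -0.00135828]
[ 0.62094486 -0.04486031  0.105     ] [ 0.61370131 -0.09309542  0.105     ]
```

Pose fit is good to about 2 mm. The plate is about 19 mm short of home. At z≈0.056 with the tool vertical, one finger can press the thumb plate (clip angle ≈0.4) while the other sits inside the rim. I'll turn the tool 60° and set the gap to about 55 mm.

Call:
{"name": "carry_out", "arguments": {"delta_pos": [[0.03, -0.4, 0], [0.07, -0.8, 0], [0.07, -1, 0], [0.07, -1, 0], [0.07, -1, 0], [0.07, -1, 0], [0.07, -1, 0]], "angular": [[0, 0, 0.055], [0, 0, 0.11], [0, 0, 0.165], [0, 0, 0.22], [0, 0, 0.275], [0, 0, 0.333], [0, 0, 0.333]], "grip": 0.18}}

```text
time: 1.02
position: [0.5748, 0.0071, 0.2053]
eef_rot: [3.034, 0.816, -0.001]
contact_force: [0.1, 0.6, 0.2]
finger_gap: 0.0556
finger_force: 0.0
```

Call:
{"name": "carry_out", "arguments": {"delta_pos": [[-0.4, -0.22, 0], [-0.776, -0.448, 0.2], [-0.776, -0.448, 0.6], [-0.776, -0.448, 0.85], [-0.776, -0.448, 0.85]], "angular": [[0, 0, 0], [0, 0, 0], [0, 0, 0], [0, 0, 0], [0, 0, 0]]}}

```text
time: 1.65
position: [0.4842, 0.0067, 0.1193]
eef_rot: [-3.032, -0.821, 0.005]
contact_force: [-0.3, 0.2, -0.1]
finger_gap: 0.0558
finger_force: 0.0
```

```bash
python3 - <<'E'
from h import *
import cv2
from scipy.spatial.transform import Rotation as R
s=telemetry.sense();print(s['time'],s['position'],R.from_rotvec(s['eef_rot']).as_matrix().round(3),s['finger_gap'],s['contact_force'])
g=np.array([.5050,.0138,-.21986]);M=R.from_rotvec(s['eef_rot']).as_matrix()
for k in(-1,1):
    f=s['position']+M[:,1]*k*(s['finger_gap']/2+.00625);print(k,toG(g,f)*1e3)
P=imaging.camera_params('wrist');im=imaging.snapshot('wrist')
cv2.imwrite('pics/w1.png',im[:,:,::-1])
im=imaging.snapshot('side')[:,:,::-1];cv2.imwrite('pics/s1full.png',im)
p=imaging.camera_params('side');c=p['R']@np.array([.49,.02,.08])+p['t'];u,v=int(c[0]/c[2]*p['fx']+p['cx']),int(c[1]/c[2]*p['fy']+p['cy']);print(u,v)
cv2.imwrite('pics/s1.png',cv2.resize(im[v-60:v+60,u-80:u+80],None,fx=5,fy=5,interpolation=cv2.INTER_CUBIC))
E
```

```text
1.65 [0.48424544 0.00670922 0.1193164 ] [[ 0.864  0.504 -0.003]
 [ 0.504 -0.864 -0.001]
 [-0.003 -0.001 -1.   ]] 0.055753840860045485 [-0.3460523   0.21125021 -0.08643164]
-1 [-41.93036439  13.56130429]
1 [  4.51335414 -36.45433171]
350 213
```

View pics/w1.png

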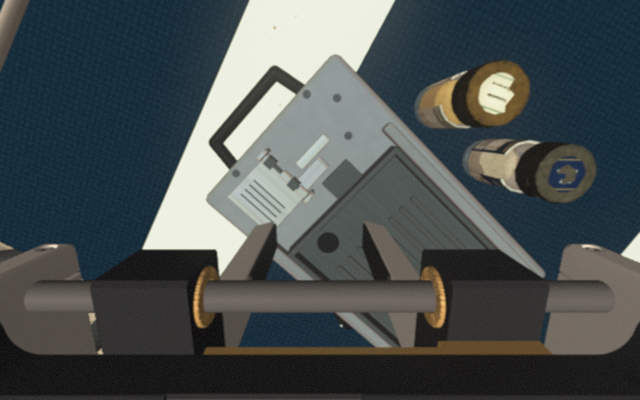

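View pics/s1.png

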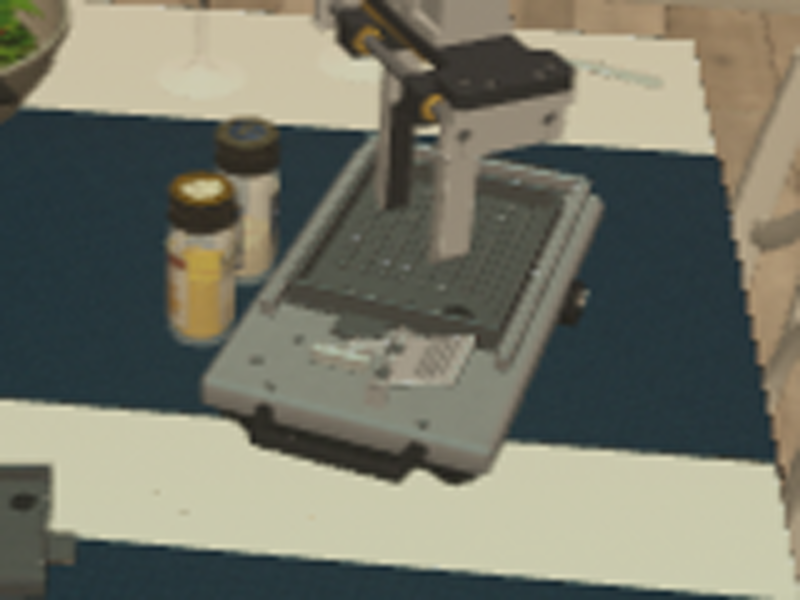

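The pictures show the left finger behind the thumb plate side (255,200 in wrist) and the right finger over the plate interior (365,250). Everything agrees with the fit, so I descend, backed 3 mm off the rim.

Call:
{"name": "carry_out", "arguments": {"delta_pos": [[-0.02, 0.022, 0.2], [-0.02, 0.022, 0.4], [-0.02, 0.022, 0.5], [-0.02, 0.022, 0.55], [-0.02, 0.022, 0.59], [-0.02, 0.022, 0.63], [-0.02, 0.022, 0.63], [-0.02, 0.022, 0.63]], "angular": [[0, 0, 0], [0, 0, 0], [0, 0, 0], [0, 0, 0], [0, 0, 0], [0, 0, 0], [0, 0, 0], [0, 0, 0]]}}

```text
time: 2.75
position: [0.4849, 0.0042, 0.0581]
eef_rot: [-3.034, -0.815, -0.001]
contact_force: [-3.5, -0.1, 9.0]
finger_gap: 0.0556
finger_force: 4.5
```

```bash
cat > st.py <<'E'
from h import *
import cv2,sys
from scipy.spatial.transform import Rotation as R
s=telemetry.sense();M=R.from_rotvec(s['eef_rot']).as_matrix();g=np.array([.5050,.0138,-.21986])
print(s['time'],s['position'],s['contact_force'].round(1),s['finger_gap'])
for k in(-1,1):
    f=s['position']+M[:,1]*k*(s['finger_gap']/2+.00625);print(k,toG(g,f)*1e3,f[2])
print('force grill',toG([0,0,g[2]],s['contact_force'][:2]))
if len(sys.argv)>1:
    n=sys.argv[1];a=imaging.snapshot('side')[163:283,270:430,::-1];b=imaging.snapshot('scene')[165:285,280:440,::-1]
    a,b=[cv2.resize(i,(400,300),interpolation=cv2.INTER_CUBIC) for i in(a,b)]
    w=cv2.resize(imaging.snapshot('wrist')[100:300,140:440,::-1],(450,300),interpolation=cv2.INTER_CUBIC)
    w=cv2.copyMakeBorder(w,0,0,0,350,cv2.BORDER_CONSTANT)
    cv2.imwrite(f'pics/{n}.png',np.vstack([np.hstack([a,b]),w]))
E
python3 st.py d1
```

```text
2.75 [0.48486749 0.00418655 0.05809806] [-3.5 -0.1  9. ] 0.05561061336141274
-1 [-40.6340727   11.26612324] 0.05810600968566269
1 [  5.5315565  -38.81171697] 0.0580901128319464
force grill [-3.4094807  -0.84552427]
```

View pics/d1.png

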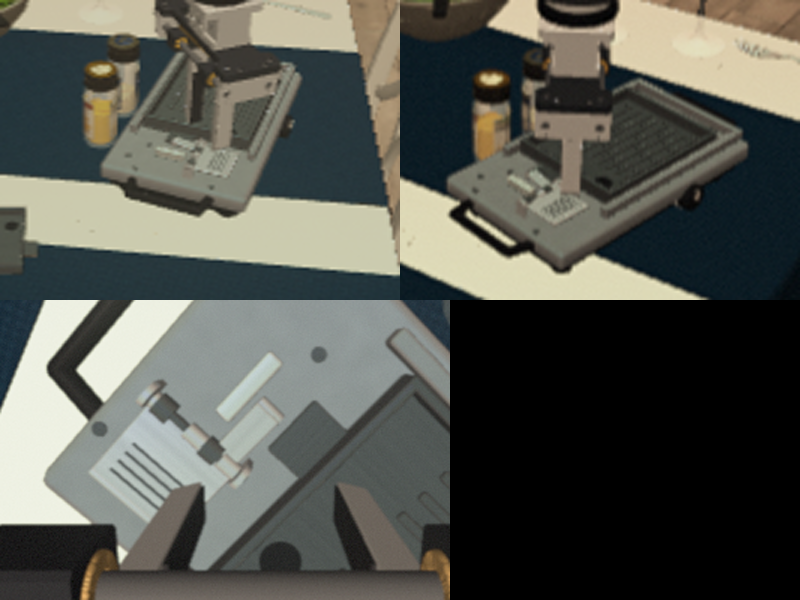

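Thumb pressed: 9 N upward on the finger, jaw visibly lifted at (250,430), tongue at (310,440) and pusher inside the rim. Now I push in small steps.

Call:
{"name": "carry_out", "arguments": {"delta_pos": [[0.027, -0.029, 0], [0.054, -0.059, 0], [0.082, -0.088, 0], [0.102, -0.11, 0], [0.122, -0.132, 0], [0.136, -0.147, 0], [0.15, -0.161, 0], [0.15, -0.161, 0], [0.15, -0.161, 0]], "angular": [[0, 0, 0], [0, 0, 0], [0, 0, 0], [0, 0, 0], [0, 0, 0], [0, 0, 0], [0, 0, 0], [0, 0, 0], [0, 0, 0]]}}

```text
time: 4.03
position: [0.49, 0.0242, 0.0582]
eef_rot: [3.034, 0.813, 0.001]
contact_force: [-2.4, -7.8, 9.0]
finger_gap: 0.0553
finger_force: 6.1
```

```bash
python3 st.py d2
```

```text
4.025 [0.48996128 0.02417986 0.05815413] [-2.4 -7.8  9. ] 0.05533718710526637
-1 [-39.89936847  31.81732706] 0.05811891526931865
1 [  6.01839543 -18.11700933] 0.05818935437772318
force grill [-0.61487171 -8.16791745]
```

View pics/d2.png

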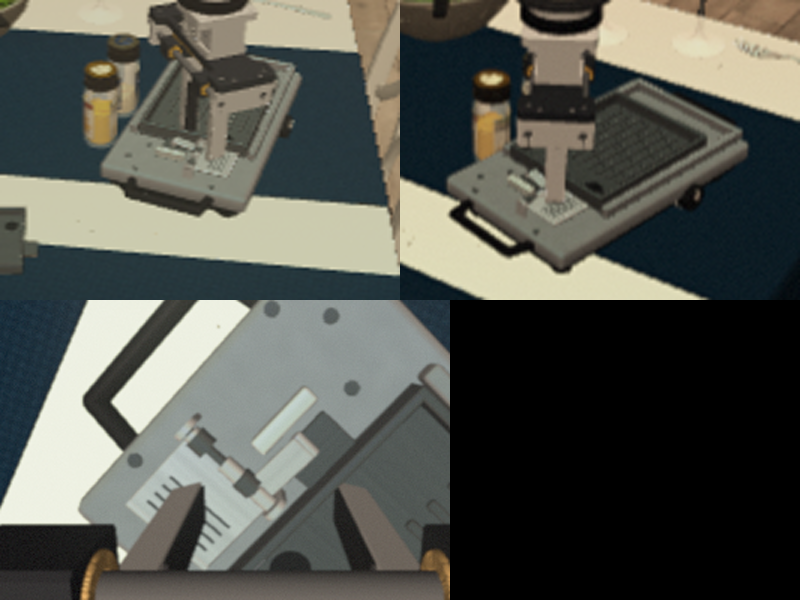

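The plate is following: the tongue is entering under the jaw at (310,440) with a small gap left before the stop. I'll push on in small steps until the force rises.

Call:
{"name": "carry_out", "arguments": {"delta_pos": [[0.007, -0.008, 0], [0.014, -0.015, 0], [0.014, -0.015, 0]], "angular": [[0, 0, 0], [0, 0, 0], [0, 0, 0]]}}

```text
time: 4.55
position: [0.4903, 0.026, 0.0581]
eef_rot: [3.034, 0.813, 0.0]
contact_force: [-3.8, -9.4, 9.3]
finger_gap: 0.0553
finger_force: 6.4
```

Call:
{"name": "carry_out", "arguments": {"delta_pos": [[0.007, -0.008, 0], [0.014, -0.015, 0], [0.014, -0.015, 0]], "angular": [[0, 0, 0], [0, 0, 0], [0, 0, 0]]}}

```text
time: 4.92
position: [0.4908, 0.028, 0.0581]
eef_rot: [3.034, 0.813, 0.0]
contact_force: [-2.3, -9.5, 9.1]
finger_gap: 0.0552
finger_force: 6.4
```

```bash
python3 st.py
```

```text
4.925 [0.49081245 0.02802181 0.05814708] [-2.3 -9.5  9.1] 0.05520794273210091
-1 [-39.86009888  35.70737557] 0.058109512293139765
1 [  5.96469858 -14.13685983] 0.058184637941264064
force grill [-0.12379634 -9.80738558]
```

Force is still steady at about 9.5 N, so it isn't at the stop yet. Continue.

Call:
{"name": "carry_out", "arguments": {"delta_pos": [[0.005, -0.005, 0], [0.01, -0.011, 0], [0.01, -0.011, 0]], "angular": [[0, 0, 0], [0, 0, 0], [0, 0, 0]]}}

```text
time: 5.3
position: [0.4911, 0.0295, 0.0581]
eef_rot: [3.033, 0.813, 0.0]
contact_force: [-3.6, -9.6, 9.2]
finger_gap: 0.0553
finger_force: 6.4
```

```bash
python3 st.py d3
```

```text
5.3 [0.49110428 0.02945063 0.05814129] [-3.6 -9.6  9.2] 0.055324068366036344
-1 [-39.9260227   37.20836445] 0.05810327503069894
1 [  5.97699198 -12.72170376] 0.058179308800706805
force grill [ -1.43382386 -10.16080474]
```

View pics/d3.png

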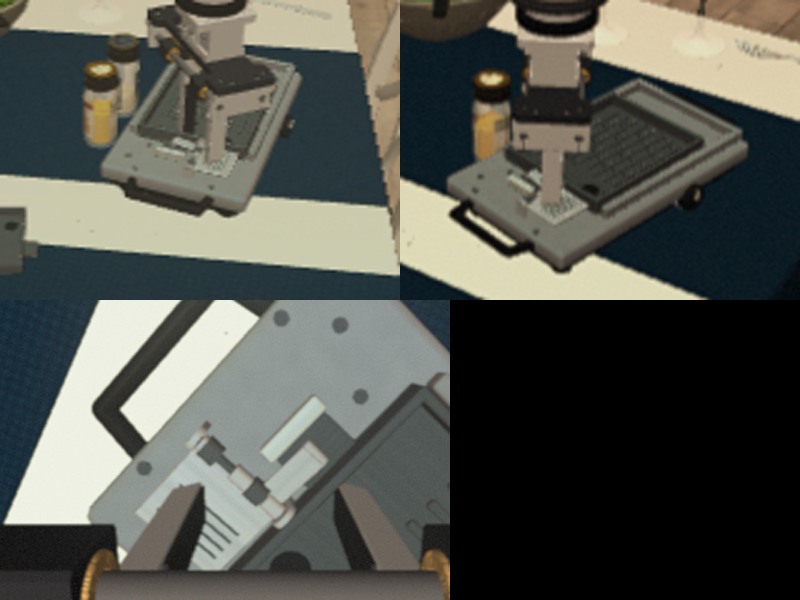

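The tongue is about at the stop block, at (315,435) in the wrist view. A little further until the force jumps.

Call:
{"name": "carry_out", "arguments": {"delta_pos": [[0.005, -0.005, 0], [0.01, -0.011, 0], [0.01, -0.011, 0]], "angular": [[0, 0, 0], [0, 0, 0], [0, 0, 0]]}}

```text
time: 5.82
position: [0.4912, 0.0302, 0.0581]
eef_rot: [3.033, 0.811, -0.001]
contact_force: [-3.4, -13.9, 11.1]
finger_gap: 0.0554
finger_force: 9.2
```

Call:
{"name": "carry_out", "arguments": {"delta_pos": [[0.005, -0.005, 0], [0.01, -0.011, 0], [0.01, -0.011, 0]], "angular": [[0, 0, 0], [0, 0, 0], [0, 0, 0]]}}

```text
time: 6.2
position: [0.4913, 0.0304, 0.0581]
eef_rot: [3.033, 0.809, -0.002]
contact_force: [-3.0, -19.9, 11.9]
finger_gap: 0.0551
finger_force: 12.6
```

The stop is reached: force rises to 20 N with no further motion. Back the pusher off the rim with the clip still held, then lift straight up to release.

Call:
{"name": "carry_out", "arguments": {"delta_pos": [[-0.017, 0.018, 0], [-0.034, 0.037, 0], [-0.041, 0.044, 0], [-0.041, 0.044, 0], [-0.041, 0.044, -0.05], [-0.041, 0.044, -0.12], [-0.041, 0.044, -0.3], [-0.041, 0.044, -0.7], [-0.041, 0.044, -0.7], [-0.041, 0.044, -0.7]], "angular": [[0, 0, 0], [0, 0, 0], [0, 0, 0], [0, 0, 0], [0, 0, 0], [0, 0, 0], [0, 0, 0], [0, 0, 0], [0, 0, 0], [0, 0, 0]]}}

```text
time: 7.45
position: [0.4899, 0.0279, 0.1274]
eef_rot: [-3.034, -0.815, 0.0]
contact_force: [-0.4, -0.2, 0.5]
finger_gap: 0.0555
finger_force: 0.0
```

```bash
python3 st.py; python3 - <<'E'
from h import *
import cv2
im=imaging.snapshot('wrist')[:,:,::-1];cv2.imwrite('pics/w5full.png',im)
cv2.imwrite('pics/w5.png',cv2.resize(im[100:250,200:400],None,fx=4,fy=4,interpolation=cv2.INTER_CUBIC))
E
```

```text
7.45 [0.48985838 0.02788363 0.12737968] [-0.4 -0.2  0.5] 0.05548799689256874
-1 [-40.88358626  35.44201918] 0.12738473261481162
1 [  5.18624678 -14.55736185] 0.12737463509973349
force grill [-0.30933948 -0.2504559 ]
```

View pics/w5.png

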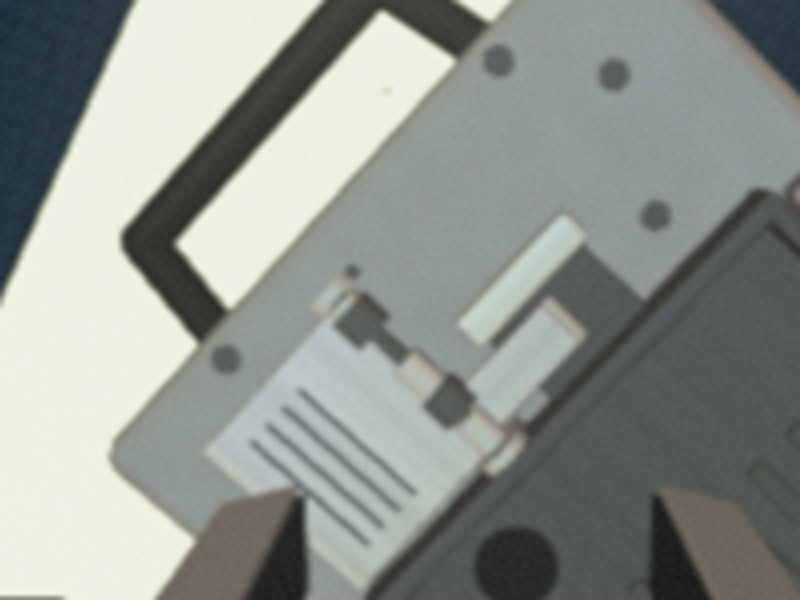

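The tongue's end meets the stop block at (585,250), the jaw lies on the tongue at (530,350), and the robot is touching nothing.

```bash
python3 -c "
from rig import ticket
print(ticket.close_job())"
```

```text
the job is handed in; nothing more can be done
None
```

The grill plate is home against the stop with the clip closed on its tongue, nothing else was touched, and the job was handed in at about 7.5 s; no verdict came back.

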